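# Bring a sample vial into view with a sprung inspection mirror

## Robot

A 6-joint arm with a two-finger parallel gripper is mounted at the origin on a cart in front of the work surface, level with it; the furniture and walls round the work are solid. World frame = base frame: x ahead of the robot, y to its left, z up, the work surface at z = 0. Lengths are in m, angles in rad, forces in N, time in s.
With the tool pointing down it reaches from about 0.35 to 0.85 m from the base axis. Payload 8.1 kg.
Tool frame: the origin (TCP) lies at the centre of the arm's flange, where the gripper is bolted on; the fingertips stand 186 mm ahead of it and the grasp point (between the pads) lies 167 mm ahead of it; z points along the fingers, y is the line along which they close (so a half turn about z gives the same grasp; the last joint's range is limited). The gripper opens to 93 mm and grips with 3 to 60 N. Pads are 15 mm wide; open, the fingers measure 128 mm over their backs; the gripper's body (75 mm by 188 mm) begins 65 mm behind the grasp point.
Start: joints at [-1.248, 0.13, 1.488, -0, 1.523, -0.085], TCP at [0.238, -0.551, 0.405] pointing down, gripper open.
Joint ranges: [-2.96, 2.96], [-0.89, 2.26], [0.02, 2.5], [-1.34, 4.48], [0, 2.73], [-2.66, 2.66]. Speed limits (rad/s): [2.39, 2.39, 2.79, 3.14, 3.14, 3.14].

## Interface

Orientations are given as a rotation vector (axis times angle).
In Python, from plant import robot gives the robot as it stands.
- The arm moves only by the tool apply_moves, never from a script. Its argument "series" is a list of rows, each a list of 2 entries, a list of its own where there are three numbers: the shift along the tool's x, y, z in mm, then the turn, a rotation vector about the tool's x, y, z in rad. A call has 1 to 12 rows; each row shifts and turns the commanded pose from where the row before left it, along the tool's axes as they then stand; what a row does not reach is not made up. A row lasts 1/12 s, in which the tool goes at most 41.7 mm and 7.16 degrees, less where a joint would pass 70% of its speed; a pose out of reach is approached as far as the arm can. A call is refused whole if a number of a shift passes 41.7 or a number of a turn 0.125, either way. A call with a gripper value outside its range is refused whole. "claw" is the opening, from 0 (shut) to 1 (fully open), set as the call begins (left out, the last holds). The fingers move at their own pace and stop on an object; "newtons" is the grip in N (left out, the last holds). Time passes only in rows, so rows that do not move let the fingers close. It gives the time, the measured TCP pose, the force, the opening and the grip force at its end, in the units of the state.
- robot.read_state(): the state, without advancing time (a new reading comes with each control period).
- robot.read_camera(name): name is "scene" or "top" or "wrist"; returns (picture, depth): 384x512x3 uint8, blue, green, red; 384x512 float32, m along the optical axis (not along the pixel's ray), 0 where there is no reading.
- robot.calibration(name): a dict with "fx", "fy", "cx", "cy" (pixels), "D" ([k1, k2, p1, p2, k3] as OpenCV has them; the pictures are not rectified), "extrinsics" (4x4, takes a point from world to camera coordinates). Camera axes: x right, y down, z forward; pixel columns grow to the right and rows downward; lengths in m; the calibration is good to about 2 mm. A picture is of the moment at which its call begins: read the wrist's pose just before it. calibration takes no time and is no camera call; for the wrist camera it gives the pose at the moment of the call.
- robot.close_job(): hands the job in; it is judged then, once.
The state is a dict: "t": time; "q": joint angles; "dq": joint speeds; "joint_torque": joint torques, N m; "tool_pos": TCP position; "orientation": TCP orientation; "force": force on the tool from outside, world axes, zero at the start; "wrist_torque": the same for the moment, N m; "opening": finger opening in m; "gripper_force": force on a finger pad.
Only numpy, scipy, OpenCV 4.12 (cv2) and the standard library are available. Lean on these libraries where they do the work, as an engineer would, in place of code of your own. Each camera call takes 0.05 s, during which the arm holds its last target. There are 200 camera calls.

## Task

Stand the red-capped vial in the hole of the grey holder block and let go of it. Then turn the spring-loaded mirror by its red grip until the small camera on the station sees the vial in the middle of the mirror, which is when the yellow pointer under the mirror points straight at the vial, and finish while still holding the mirror still at that angle (it springs back if let go). Leave the white-capped and green-capped vials standing where they are.

Things in the scene. Friction and masses are not known exactly. Their poses are not given: they have to be found in the camera images.
- red_vial_center (a point): Capped clear plastic vial standing upright and loose on the bench, 83 mm tall, about 20 g: body 16 mm in diameter with a flat bottom, red cap 19 mm in diameter over the top 13 mm. The point is on its axis half-way up, 41.5 mm above its bottom (the middle of the cap is 35 mm above this point).
- white_vial_center (a point): Capped clear plastic vial standing upright and loose on the bench, 83 mm tall, about 20 g: body 16 mm in diameter with a flat bottom, white cap 19 mm in diameter over the top 13 mm. The point is on its axis half-way up, 41.5 mm above its bottom (the middle of the cap is 35 mm above this point); to be left alone.
- green_vial_center (a point): Capped clear plastic vial standing upright and loose on the bench, 83 mm tall, about 20 g: body 16 mm in diameter with a flat bottom, green cap 19 mm in diameter over the top 13 mm. The point is on its axis half-way up, 41.5 mm above its bottom (the middle of the cap is 35 mm above this point); to be left alone.
- seat_mouth (a point): Grey holder block fixed to the bench, 56x56 mm and 30 mm high, with one upright round hole 20 mm in diameter and 24 mm deep (its floor 6 mm above the bench), its mouth slightly chamfered. The point is the centre of the hole's mouth, on the top face. A vial seated in it has its middle 47.5 mm and the middle of its cap 82.5 mm above the bench.
- mirror_grip (a point): Red grip on top of the mirror, the centre of an upright plate 12 mm thick, 40 mm long and 34 mm high (98 to 132 mm above the bench), centred on the mirror's upright turning axis. The mirror below it is 58 mm wide and reaches from 25 to 85 mm above the bench. The point's frame turns with the mirror: its x axis runs through the grip's 12 mm thickness (pinch along it from above), the mirror's reflecting face looks to -x, y runs along the 40 mm length and z is up.
- mirror (a joint): Turn of the mirror about its upright axis, rad: 0 at rest, where the mirror looks straight into the camera; positive is clockwise from above, up to 1.45. A spring of 0.06 N m/rad turns it back to 0 when let go.
- mirror_axis (a point): Point on the mirror's upright turning axis, in the plane of the reflecting face, 55 mm above the bench, on the fixed station (an aluminium disc 120 mm in diameter, with an arm that carries the camera). Its frame is the station's: -x points to the camera. A shelf hangs over the back of the bench, from about x = 0.67 m on, 0.41 m above the bench top: keep the wrist and forearm clear of it, also on the way (travel close to the robot).
- camera_lens (a point): Centre of the front glass of the small black camera (36 mm cube with a short lens) fixed on the station, 72 mm from the mirror's axis and 55 mm above the bench (its top at 73 mm); it looks horizontally at the mirror's axis.
- sight: Yellow pointer, 64 mm long, lying 14 mm above the bench under the mirror; it is not a handle and is geared to turn twice as far as the mirror about the same axis, so that it always shows the camera's line of sight after reflection. Origin on the axis at bench level; the pointer and the line of sight run along its -x axis, z is up. At rest it points at the camera.

How it is judged:
On the way, in this order (a step that is already met when the one before it is completed fails the run):
1. the red-capped vial stands in the holder's hole, let go (horizontal distance between red_vial_center and seat_mouth below 0.01 m and height (world z) of red_vial_center between 0.042 and 0.053 m and angle between red_vial_center's own z axis and vertical below 0.25 rad and contact force between the fingers and red_vial below 0.1 N), for 0.2 s.
2. the mirror is held by the fingers so that the line of sight meets the vial (all of step 1 and y of red_vial_center in the frame of sight between -0.015 and 0.015 m and x of red_vial_center in the frame of sight below -0.05 m and contact force between the fingers and mirror above 0.3 N and velocity of joint mirror between -0.05 and 0.05 rad/s), for 0.3 s.
At the end, for the whole second after the job is handed in: Red-capped vial in the holder's hole (10 mm of its axis, middle 42 to 53 mm up, tilt under 0.25 rad), untouched; fingers hold the mirror (over 0.3 N) still (under 0.05 rad/s) with the reflected line of sight (pointer) passing within 15 mm of the vial's middle (all of step 2); the arm keeps its last pose, push and grip.
It fails at once if the white- or green-capped vial was moved by over 30 mm or knocked over (distance of any of white_vial_center, green_vial_center from where it was at the start of the episode above 0.03 m).
It also fails if it takes over 61 s, if anything falls off the work surface, if the arm or the gripper's body presses on something with over 40 N, if the wrist force passes 120 N, or if a joint passes its speed limit or range.

## Working session

There is one attempt and no reset: what is moved stays moved. The work goes in short steps, Python scripts to look and compute and a tool call to move; the robot and the scene stay as the last step left them, time stands still between calls to the robot, and variables do not carry over. Pictures are saved under pics/ and viewed, at most 10 in all, crops included, and the job is handed in when it is done.

Besides the shell and the picture viewer there is one more tool, called after "Request:" by a JSON object that holds its "fn" and its "kwargs", one argument or row to a line. apply_moves: Moves the arm, as the interface text tells. Its arguments: {"type":"object","properties":{"series":{"type":"array"},"claw":{"type":"number"},"newtons":{"type":"number"}},"required":["series"]}

```bash
mkdir -p pics; ls; python3 - <<'E'
from plant import robot
import cv2,numpy as np
s=robot.read_state();print(s)
for n in("scene","top"):
    p,d=robot.read_camera(n);cv2.imwrite(f"pics/{n}0.png",p);np.savez(f"pics/{n}0.npz",p=p,d=d)
    c=robot.calibration(n);print(n,c)
E
```

```text
pics
{'t': 0.0, 'q': array([-1.24839260e+00,  1.31146660e-01,  1.48924280e+00,  1.24463650e-05,
        1.52299396e+00, -8.53979637e-02]), 'dq': array([-0.00108236,  0.00044557, -0.00121582,  0.00010725, -0.00026314,
       -0.00017268]), 'joint_torque': array([-2.83526235e-03, -5.59847867e+01, -4.91760635e+01,  7.65374489e-02,
        3.55943351e-02, -1.07269350e-04]), 'tool_pos': array([ 0.23790933, -0.55057755,  0.40371584]), 'orientation': array([-3.07476924e+00, -6.35782611e-01,  3.12992684e-04]), 'force': array([-0.93230618, -0.04384959,  0.46815769]), 'wrist_torque': array([ 0.01304274,  0.01757713, -0.03138231]), 'gripper_force': 0.0, 'opening': 0.09263249613964267}
scene {'fx': 388.7446327027939, 'fy': 388.7446327027939, 'cx': 257.447404388424, 'cy': 195.65375634709932, 'D': array([0.04332552, 0.        , 0.        , 0.        , 0.        ]), 'extrinsics': array([[ 0.73532351, -0.67763662, -0.01038938, -0.3828588 ],
       [-0.33530041, -0.35043658, -0.87451006,  0.20555153],
       [ 0.58895922,  0.64653137, -0.48489609,  0.67731334],
       [ 0.        ,  0.        ,  0.        ,  1.        ]])}
top {'fx': 475.52274515488995, 'fy': 475.52274515488995, 'cx': 250.37737897857812, 'cy': 184.83374411831275, 'D': array([-0.13285118,  0.        ,  0.        ,  0.        ,  0.        ]), 'extrinsics': array([[ 0.00790728, -0.99996437,  0.00295684, -0.06573046],
       [-0.98505943, -0.00829806, -0.17201474,  0.50115634],
       [ 0.17203314, -0.00155249, -0.98508994,  1.38480079],
       [ 0.        ,  0.        ,  0.        ,  1.        ]])}
```

View pics/scene0.png

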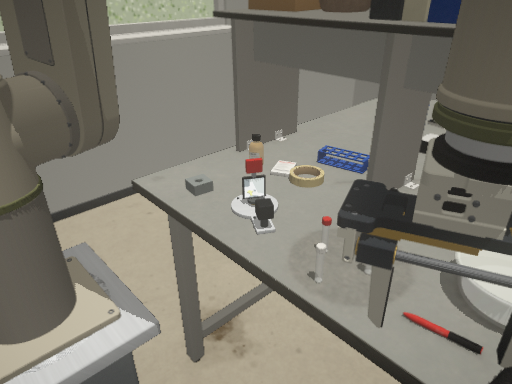

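View pics/top0.png

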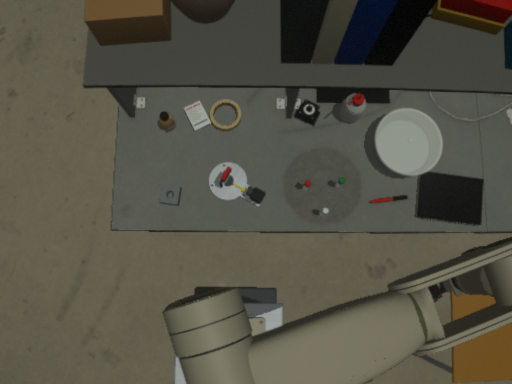

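The scene view shows the red and white vials near (327,222) and (321,247), the station at (255,205) and the holder at (200,185). In the top view, the caps are red (308,184), green (342,181) and white (326,211). The holder hole is at (171,195), the mirror grip at (226,174) and the camera at (257,195).

```bash
cat > h.py <<'E'
import numpy as np,cv2
def ray(c,u,v):
    K=np.array([[c['fx'],0,c['cx']],[0,c['fy'],c['cy']],[0,0,1]])
    x,y=cv2.undistortPoints(np.array([[[u,v]]],float),K,c['D'])[0,0]
    T=c['extrinsics'];R=T[:3,:3];return -R.T@T[:3,3],R.T@np.array([x,y,1])
def onz(c,u,v,z):
    o,d=ray(c,u,v);return o+d*(z-o[2])/d[2]
def blobs(p,lo,hi,amin=8,roi=None):
    h=cv2.cvtColor(p,cv2.COLOR_BGR2HSV);m=cv2.inRange(h,np.array(lo),np.array(hi))
    if lo[0]==0 and hi[0]<15 and hi[1]==255: m|=cv2.inRange(h,np.array([170,lo[1],lo[2]]),np.array([180,255,255]))
    if roi: k=np.zeros_like(m);k[roi[1]:roi[3],roi[0]:roi[2]]=1;m=m*k
    n,l,s,ce=cv2.connectedComponentsWithStats(m)
    return [(ce[i],s[i],l==i) for i in range(1,n) if s[i,4]>=amin]
E
python3 - <<'E'
from h import *
from plant import robot
c=robot.calibration("top");z=np.load("pics/top0.npz");p=z['p']
R=(150,130,380,240)
for nm,lo,hi,h in(("red cap/grip",(0,120,60),(8,255,255),.083),("green",(45,80,40),(85,255,255),.083),("white",(0,0,190),(180,50,255),.083),("yellow",(20,100,80),(35,255,255),.017)):
    for ce,s,m in blobs(p,lo,hi,5,R):
        print(nm,ce.round(1),s,onz(c,*ce,h).round(4),onz(c,*ce,.132).round(4) if 'grip' in nm else '')
        if s[4]>25: print('   minrect',cv2.minAreaRect(np.argwhere(m)[:,::-1].astype(np.float32)))
crop=cv2.resize(p[155:220,150:360],None,fx=3.8,fy=3.8,interpolation=cv2.INTER_CUBIC);cv2.imwrite("pics/crop0.png",crop)
E
```

```text
red cap/grip [225.4 173.7] [221 167  10  14  61] [0.5274 0.0118 0.083 ] [0.5177 0.0093 0.132 ]
   minrect ((225.69227600097656, 173.46153259277344), (4.437601566314697, 13.867505073547363), 33.690067291259766)
red cap/grip [307.6 183.1] [305 180   6   7  31] [ 0.5015 -0.229   0.083 ] [ 0.4927 -0.2229  0.132 ]
   minrect ((307.7500305175781, 183.2500457763672), (5.656853675842285, 4.949747085571289), 45.0)
red cap/grip [375.5 200.8] [371 199   9   4  30] [ 0.4504 -0.4288  0.083 ] [ 0.4435 -0.4155  0.132 ]
   minrect ((375.0, 200.5), (3.0, 8.0), 90.0)
green [341.5 180.3] [339 178   6   6  30] [ 0.5105 -0.3294  0.083 ] 
   minrect ((341.5, 180.5), (5.0, 5.0), 90.0)
yellow [239.7 187.4] [232 183  14   9  31] [ 0.498  -0.0291  0.017 ] 
   minrect ((238.7423095703125, 186.18846130371094), (14.559161186218262, 3.595937728881836), 37.87498474121094)
```

View pics/crop0.png

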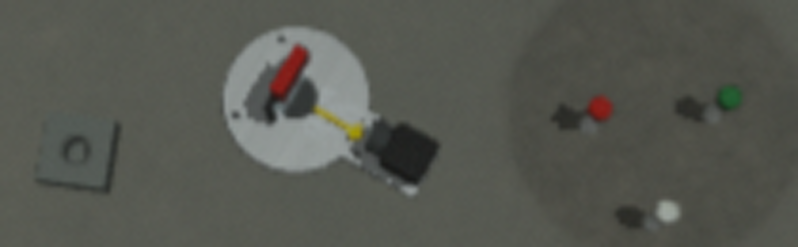

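The crop shows the holder hole at crop (76,151), i.e. px (170,194.7). The grip is about (290,72), the yellow pointer runs (315,108)→(355,133), and the camera body is at (410,150). The white cap is at (668,211), i.e. px (325.8,210.5).

```bash
cat >> h.py <<'E'
from scipy.spatial.transform import Rotation as Ro
def plan(s,xy,zg,yaw=None):
    """grasp point target xy,zg; closing-axis yaw (mod pi). prints tool-frame shift mm & turn"""
    R=Ro.from_rotvec(s['orientation']);M=R.as_matrix();tcp=s['tool_pos']
    g=np.array([*xy,zg+.167])
    if yaw is None: yt=np.arctan2(M[1,1],M[0,1])
    else: yt=yaw
    for k in((0,) if yaw is None else (0,np.pi,-np.pi)):
        y=np.array([np.cos(yt+k),np.sin(yt+k),0]);zz=np.array([0,0,-1.]);x=np.cross(y,zz)
        Rt=Ro.from_matrix(np.c_[x,y,zz]);rv=(R.inv()*Rt).as_rotvec()
        print("yaw now",np.arctan2(M[1,1],M[0,1]).round(3),"turn",rv.round(3),"shift(now axes)",(M.T@(g-tcp)*1000).round(1),"shift(target axes)",(Rt.as_matrix().T@(g-tcp)*1000).round(1))
E
python3 - <<'E'
from h import *
from plant import robot
c=robot.calibration("top")
hole=onz(c,170,194.7,.03);w=onz(c,325.8,210.5,.083);cam=onz(c,257.9,194.5,.073);axis=onz(c,225.5,173.5,.126)
tip=onz(c,150+355/3.8,155+133/3.8,.016)
print("hole",hole,"white",w,"cam",cam,"grip",axis,'tip',tip,'disc',onz(c,150+296/3.8,155+99/3.8,.005))
s=robot.read_state();print(Ro.from_rotvec(s['orientation']).as_matrix().round(3))
plan(s,(.5015,-.229),.2,np.radians(-20))
plan(s,(.5015,-.229),.2,np.radians(20))
E
```

```text
hole [0.47162104 0.18178354 0.03      ] white [ 0.42095834 -0.28121987  0.083     ] cam [ 0.46795718 -0.08386438  0.073     ] grip [0.51935457 0.00940715 0.126     ] tip [ 0.49027405 -0.04054476  0.016     ] disc [0.51968162 0.00788176 0.005     ]
[[ 0.918  0.397 -0.001]
 [ 0.397 -0.918  0.002]
 [ 0.    -0.002 -1.   ]]
yaw now -1.163 turn [-0.001 -0.001 -0.814] shift(now axes) [ 369.5 -190.6   37.2] shift(target axes) [392.4 137.7  36.8]
yaw now -1.163 turn [-1.000e-03  2.000e-03  2.328e+00] shift(now axes) [ 369.5 -190.6   37.2] shift(target axes) [-392.4 -137.7   36.8]
yaw now -1.163 turn [-1.000e-03  2.000e-03  2.328e+00] shift(now axes) [ 369.5 -190.6   37.2] shift(target axes) [-392.4 -137.7   36.8]
yaw now -1.163 turn [-1.000e-03 -1.000e-03 -1.512e+00] shift(now axes) [ 369.5 -190.6   37.2] shift(target axes) [212.  357.7  36.8]
yaw now -1.163 turn [-1.00e-03  1.00e-03  1.63e+00] shift(now axes) [ 369.5 -190.6   37.2] shift(target axes) [-212.  -357.7   36.8]
yaw now -1.163 turn [-1.00e-03  1.00e-03  1.63e+00] shift(now axes) [ 369.5 -190.6   37.2] shift(target axes) [-212.  -357.7   36.8]
```

Request:
{"fn": "apply_moves", "kwargs": {
  "series": [
    [[0,0,0],[0,0,-0.1163]],
    [[0,0,0],[0,0,-0.1163]],
    [[0,0,0],[0,0,-0.1163]],
    [[0,0,0],[0,0,-0.1163]],
    [[0,0,0],[0,0,-0.1163]],
    [[0,0,0],[0,0,-0.1163]],
    [[0,0,0],[0,0,-0.1163]]
  ],
  "claw": 0.5,
  "newtons": 12
}}

```text
t: 0.68
tool_pos: [0.2379, -0.5507, 0.4041]
orientation: [-2.567, -1.809, -0.0]
force: [0.0, 0.5, 0.1]
opening: 0.0512
gripper_force: 0.0
```

Request:
{"fn": "apply_moves", "kwargs": {
  "series": [
    [[32.7,11.5,3],[0,0,0]],
    [[32.7,11.5,3],[0,0,0]],
    [[32.7,11.5,3],[0,0,0]],
    [[32.7,11.5,3],[0,0,0]],
    [[32.7,11.5,3],[0,0,0]],
    [[32.7,11.5,3],[0,0,0]],
    [[32.7,11.5,3],[0,0,0]],
    [[32.7,11.5,3],[0,0,0]],
    [[32.7,11.5,3],[0,0,0]],
    [[32.7,11.5,3],[0,0,0]],
    [[32.7,11.5,3],[0,0,0]],
    [[32.7,11.5,3],[0,0,0]]
  ]
}}

```text
t: 1.68
tool_pos: [0.5025, -0.2276, 0.3682]
orientation: [-2.573, -1.802, 0.0]
force: [0.8, -0.4, 0.4]
opening: 0.0465
gripper_force: 0.0
```

```bash
python3 - <<'E'
from h import *
from plant import robot
s=robot.read_state();p,d=robot.read_camera("wrist");c=robot.calibration("wrist");cv2.imwrite("pics/w1.png",p)
print(s['t'],s['tool_pos'],s['q'])
for nm,lo,hi in(("red",(0,120,60),(8,255,255)),("green",(45,80,40),(85,255,255))):
    for ce,b,m in blobs(p,lo,hi,60): print(nm,ce.round(1),b,onz(c,*ce,.083).round(4))
print(c)
plan(s,(.5015,-.229),.05,np.radians(-20))
E
```

```text
1.6833 [ 0.50249844 -0.22760106  0.36823709] [-5.18237868e-01  1.99113002e-02  1.67111938e+00 -1.50292440e-05
  1.45111400e+00 -1.69339892e-01]
red [255.4 193.8] [247 185  18  19 291] [ 0.5053 -0.2211  0.083 ]
red [283.2 332.1] [276 321  17  21 173] [ 0.4804 -0.3808  0.083 ]
green [294.1 273.6] [288 268  13  11 115] [ 0.5139 -0.3153  0.083 ]
{'fx': 287.1993036276308, 'fy': 287.1993036276308, 'cx': 255.12088486458288, 'cy': 194.21687610983642, 'D': array([-0.02736175,  0.        ,  0.        ,  0.        ,  0.        ]), 'extrinsics': array([[ 9.40690161e-01, -3.39265683e-01, -9.04222990e-04,
        -5.49967251e-01],
       [-3.27207485e-01, -9.07953941e-01,  2.61829912e-01,
        -5.75184860e-02],
       [-8.96508967e-02, -2.46004953e-01, -9.65113610e-01,
         3.45553750e-01],
       [ 0.00000000e+00,  0.00000000e+00,  0.00000000e+00,
         1.00000000e+00]])}
yaw now -0.349 turn [-0.001 -0.     0.   ] shift(now axes) [ -1.7  -0.4 151.2] shift(target axes) [ -1.7  -0.5 151.2]
yaw now -0.349 turn [ 0.000e+00 -1.000e-03 -3.141e+00] shift(now axes) [ -1.7  -0.4 151.2] shift(target axes) [  1.7   0.5 151.2]
yaw now -0.349 turn [ 0.000e+00 -1.000e-03 -3.141e+00] shift(now axes) [ -1.7  -0.4 151.2] shift(target axes) [  1.7   0.5 151.2]
```

View pics/w1.png

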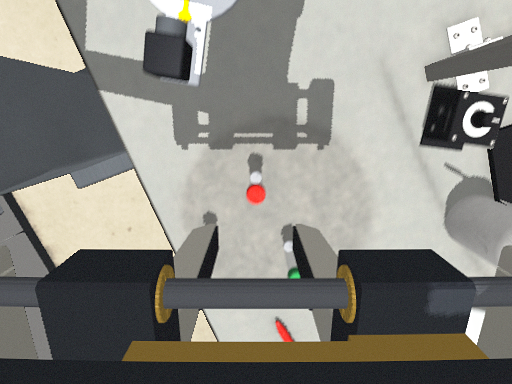

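The wrist view shows the red cap at (255,194) and the green cap at (294,274), with the fingers straddling rows 230+. The top and wrist estimates differ by about 8 mm in y, so I'll re-measure at rest and cross-check with the scene camera.

```bash
python3 - <<'E'
from h import *
from plant import robot
for n,R in(("wrist",None),("wrist",None),("scene",(300,200,345,235)),("top",(290,170,325,200))):
    p,d=robot.read_camera(n);c=robot.calibration(n)
    h=p if 1 else 0
    for ce,b,m in blobs(p,(0,90,40),(10,255,255),8,R):
        dep=np.median(d[m]);o,r=ray(c,*ce)
        print(n,ce.round(1),b,"top plane",onz(c,*ce,.083).round(4),"mid",onz(c,*ce,.0765).round(4),"depth pt",(o+r*dep).round(4),"cam",o.round(3))
s=robot.read_state();print(s['t'],s['tool_pos'])
E
```

```text
wrist [253.7 201.4] [244 191  20  21 324] top plane [ 0.4993 -0.2302  0.083 ] mid [ 0.4986 -0.232   0.0765] depth pt [ 0.4993 -0.2302  0.0831] cam [ 0.528 -0.156  0.348]
wrist [279.8 334.8] [274 326  15  16 130] top plane [ 0.4741 -0.3857  0.083 ] mid [ 0.4728 -0.3914  0.0765] depth pt [ 0.4595 -0.4483  0.0108] cam [ 0.528 -0.156  0.348]
wrist [254.6 198.6] [245 188  20  22 323] top plane [ 0.4999 -0.23    0.083 ] mid [ 0.4992 -0.2318  0.0765] depth pt [ 0.4999 -0.2299  0.0834] cam [ 0.527 -0.158  0.348]
wrist [280.6 333.9] [274 324  16  18 145] top plane [ 0.474  -0.3874  0.083 ] mid [ 0.4727 -0.3931  0.0765] depth pt [ 0.4597 -0.4497  0.0112] cam [ 0.527 -0.158  0.348]
scene [326.5 220.5] [322 216  10  10  84] top plane [ 0.4933 -0.2341  0.083 ] mid [ 0.5017 -0.228   0.0765] depth pt [ 0.4973 -0.2312  0.0799] cam [-0.048 -0.625  0.504]
1.9333 [ 0.50160351 -0.22924494  0.36832599]
```

Request:
{"fn": "apply_moves", "kwargs": {
  "series": [
    [[-1.3,-1.2,16],[0,0,0]],
    [[0,0,20],[0,0,0]],
    [[0,0,20],[0,0,0]],
    [[0,0,20],[0,0,0]],
    [[0,0,20],[0,0,0]],
    [[0,0,20],[0,0,0]],
    [[0,0,20],[0,0,0]],
    [[0,0,15],[0,0,0]],
    [[0,0,0],[0,0,0]],
    [[0,0,0],[0,0,0]]
  ]
}}

```text
t: 2.77
tool_pos: [0.4991, -0.2309, 0.2171]
orientation: [-2.573, -1.799, 0.002]
force: [0.9, 0.3, 0.5]
opening: 0.0467
gripper_force: 0.0
```

Request:
{"fn": "apply_moves", "kwargs": {
  "series": [
    [[0,0,0],[0,0,0]],
    [[0,0,0],[0,0,0]],
    [[0,0,0],[0,0,0]],
    [[0,0,0],[0,0,0]],
    [[0,0,0],[0,0,0]],
    [[0,0,0],[0,0,0]],
    [[0,0,0],[0,0,0]],
    [[0,0,0],[0,0,0]]
  ],
  "claw": 0,
  "newtons": 12
}}

```text
t: 3.43
tool_pos: [0.5006, -0.2302, 0.2185]
orientation: [2.572, 1.802, 0.001]
force: [-0.0, -0.3, 5.2]
opening: 0.0179
gripper_force: 12.0
```

```bash
python3 - <<'E'
from h import *
from plant import robot
p,d=robot.read_camera("scene")
a=cv2.resize(p[190:300,270:390],None,fx=4,fy=4,interpolation=cv2.INTER_CUBIC)
p,d=robot.read_camera("wrist");s=robot.read_state();print(s['force'],s['opening'],s['tool_pos'])
cv2.imwrite("pics/g1.png",np.hstack([a[:440],cv2.resize(p[150:370,176:336],(320,440))]))
E
```

```text
[ 0.27429794 -0.51468043  4.84100563] 0.018060122430917595 [ 0.50061368 -0.23019158  0.21842638]
```

View pics/g1.png

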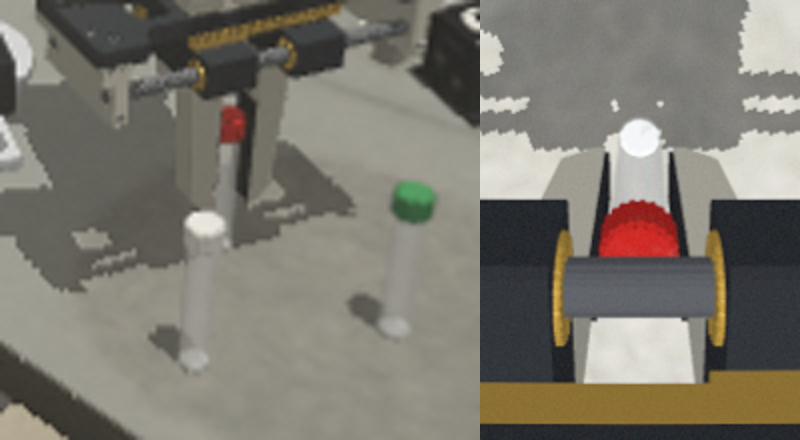

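The left crop shows the red vial upright between the fingers. The right one shows the cap wedged at the upper end of the pads. I'll open, rise about 21 mm and grip it properly at cap height.

Request:
{"fn": "apply_moves", "kwargs": {
  "series": [
    [[0,0,0],[0,0,0]],
    [[0,0,0],[0,0,0]],
    [[0,0,0],[0,0,0]],
    [[0,0,-10],[0,0,0]],
    [[0,0,-11],[0,0,0]],
    [[0,0,0],[0,0,0]],
    [[0,0,0],[0,0,0]],
    [[0,0,0],[0,0,0]]
  ],
  "claw": 0.4
}}

```text
t: 4.2
tool_pos: [0.5004, -0.2301, 0.2392]
orientation: [2.573, 1.802, 0.001]
force: [-0.3, 0.7, 0.5]
opening: 0.0376
gripper_force: 0.0
```

Request:
{"fn": "apply_moves", "kwargs": {
  "series": [
    [[0,0,0],[0,0,0]],
    [[0,0,0],[0,0,0]],
    [[0,0,0],[0,0,0]],
    [[0,0,0],[0,0,0]],
    [[0,0,0],[0,0,0]],
    [[0,0,0],[0,0,0]],
    [[0,0,0],[0,0,0]]
  ],
  "claw": 0
}}

```text
t: 4.78
tool_pos: [0.5002, -0.23, 0.2386]
orientation: [-2.573, -1.802, 0.0]
force: [0.7, 0.4, 0.6]
opening: 0.0183
gripper_force: 12.0
```

Request:
{"fn": "apply_moves", "kwargs": {
  "series": [
    [[0,0,-20],[0,0,0]],
    [[0,0,-27],[0,0,0]],
    [[0,0,-27],[0,0,0]],
    [[0,0,-27],[0,0,0]],
    [[0,0,-27],[0,0,0]],
    [[0,0,-27],[0,0,0]],
    [[0,0,0],[0,0,0]]
  ]
}}

```text
t: 5.37
tool_pos: [0.5014, -0.2307, 0.4007]
orientation: [2.566, 1.797, 0.006]
force: [0.3, -1.6, 0.8]
opening: 0.0183
gripper_force: 12.0
```

Request:
{"fn": "apply_moves", "kwargs": {
  "series": [
    [[20,-10.6,0],[0,0,0]],
    [[29.7,-15.74,0],[0,0,0]],
    [[29.7,-15.74,0],[0,0,0]],
    [[29.7,-15.74,0],[0,0,0]],
    [[29.7,-15.74,0],[0,0,0]],
    [[29.7,-15.74,0],[0,0,0]],
    [[29.7,-15.74,0],[0,0,0]],
    [[29.7,-15.74,0],[0,0,0]],
    [[29.7,-15.74,0],[0,0,0]],
    [[29.7,-15.74,0],[0,0,0]],
    [[29.7,-15.74,0],[0,0,0]],
    [[0,0,0],[0,0,0]]
  ]
}}

```text
t: 6.37
tool_pos: [0.4496, 0.1298, 0.3935]
orientation: [-2.568, -1.807, -0.002]
force: [-0.3, -0.7, -0.1]
opening: 0.0182
gripper_force: 12.0
```

Request:
{"fn": "apply_moves", "kwargs": {
  "series": [
    [[0,0,0],[0,0,0]],
    [[0,0,0],[0,0,0]],
    [[0,0,0],[0,0,0]]
  ]
}}

```text
t: 6.62
tool_pos: [0.4509, 0.1243, 0.3935]
orientation: [2.574, 1.801, -0.001]
force: [-0.7, -0.8, -0.1]
opening: 0.0176
gripper_force: 12.0
```

```bash
python3 - <<'E'
from h import *
from plant import robot
s=robot.read_state();c=robot.calibration("wrist");p,d=robot.read_camera("wrist");cv2.imwrite("pics/w2.png",p);np.savez("pics/w2.npz",p=p,d=d,T=c['extrinsics'])
print(s['t'],s['tool_pos'],s['opening'])
from h import *
T=c['extrinsics']
K=np.array([[c['fx'],0,c['cx']],[0,c['fy'],c['cy']],[0,0,1]])
print(cv2.projectPoints(np.array([[.4716,.1818,.03]]),cv2.Rodrigues(T[:3,:3])[0],T[:3,3],K,c['D'])[0])
E
```

```text
6.6167 [0.45091981 0.12434961 0.39352623] 0.017626891070577477
[[[255.60541503 126.20320836]]]
```

View pics/w2.png

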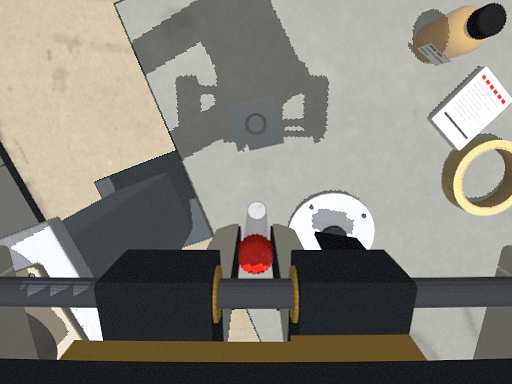

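The wrist view shows the hole at about (256,123), the cap at (256,254) and the vial bottom at (257,210), so the vial hangs straight. I'll compute the exact offsets from the picture.

```bash
python3 - <<'E'
from h import *
from plant import robot
z=np.load("pics/w2.npz");p=z['p'];c=robot.calibration("wrist");c['extrinsics']=z['T']
g=cv2.GaussianBlur(cv2.resize(cv2.cvtColor(p,cv2.COLOR_BGR2GRAY)[95:150,225:290],None,fx=4,fy=4,interpolation=cv2.INTER_CUBIC),(5,5),0)
hc=cv2.HoughCircles(g,cv2.HOUGH_GRADIENT,1,60,param1=60,param2=12,minRadius=24,maxRadius=52);print(hc)
m=(p.max(2).astype(int)<75).astype(np.uint8)[95:150,225:290]
dk=[(int(a.min())) for a in (g,)];t=cv2.inRange(g,0,float(np.percentile(g,6)));ys,xs=np.nonzero(t);print("dark centre",xs.mean()/4+225,ys.mean()/4+95,xs.min(),xs.max(),ys.min(),ys.max())
for h in hc[0]:
    u,v=225+h[0]/4-.375,95+h[1]/4-.375;print("hole",u,v,onz(c,u,v,.03))
s=robot.read_state()
b=cv2.inRange(p,(215,)*3,(255,)*3);b[:195]=0;b[222:]=0;b[:,:240]=0;b[:,272:]=0
mm=cv2.moments(b,True);u,v=mm['m10']/mm['m00'],mm['m01']/mm['m00']
print("bottom",u,v,mm['m00'],onz(c,u,v,s['tool_pos'][2]-.2386))
for ce,bb,m in blobs(p,(0,120,60),(8,255,255),60): print(ce,onz(c,*ce,s['tool_pos'][2]-.2386+.0805))
print(s['tool_pos']); plan(s,(.4716,.1818),.1)
E
```

```text
[[[122.5 115.5  32.4]]]
dark centre 256.57665650124756 125.2023842528417 0 259 15 219
hole 255.25 123.5 [0.47226426 0.18483074 0.03      ]
bottom 256.15706806282725 210.37696335078533 191.0 [0.45088106 0.1240725  0.1550137 ]
[255.05417407 253.68472469] [0.45111481 0.12711973 0.2355137 ]
[0.45099933 0.1241867  0.3936137 ]
yaw now -0.351 turn [ 0.  0. -0.] shift(now axes) [ 61.2  -0.4 126.6] shift(target axes) [ 61.2  -0.4 126.6]
```

Request:
{"fn": "apply_moves", "kwargs": {
  "series": [
    [[16,-0.2,0],[0,0,0]],
    [[16,-0.2,0],[0,0,0]],
    [[16,-0.2,10],[0,0,0]],
    [[16.2,-0.1,20],[0,0,0]],
    [[0,0,20],[0,0,0]],
    [[0,0,20],[0,0,0]],
    [[0,0,20],[0,0,0]],
    [[0,0,15],[0,0,0]],
    [[0,0,0],[0,0,0]],
    [[0,0,0],[0,0,0]],
    [[0,0,0],[0,0,0]]
  ]
}}

```text
t: 7.58
tool_pos: [0.4727, 0.1853, 0.2899]
orientation: [2.574, 1.8, 0.002]
force: [-0.8, 1.0, -0.1]
opening: 0.018
gripper_force: 12.0
```

```bash
python3 - <<'E'
from h import *
from plant import robot
s=robot.read_state();c=robot.calibration("wrist");p,d=robot.read_camera("wrist");np.savez("pics/w3.npz",p=p,T=c['extrinsics'])
print(s['t'],s['tool_pos'],s['opening'])
a=cv2.resize(p[100:260,190:320],None,fx=4,fy=3.7,interpolation=cv2.INTER_CUBIC);cv2.imwrite("pics/w3.png",a)
T=c['extrinsics'];K=np.array([[c['fx'],0,c['cx']],[0,c['fy'],c['cy']],[0,0,1]])
x,y,zt=s['tool_pos'];P=np.array([[.4723,.1848,.03],[.4716,.1818,.03],[x,y,zt-.2386]])
print(cv2.projectPoints(P,cv2.Rodrigues(T[:3,:3])[0],T[:3,3],K,c['D'])[0])
E
```

```text
7.5833 [0.4726898  0.18531297 0.28986948] 0.017957940046853985
[[[255.49386249 203.25767229]]

 [[255.91620727 206.58836765]]

 [[255.77777307 210.34152658]]]
```

View pics/w3.png

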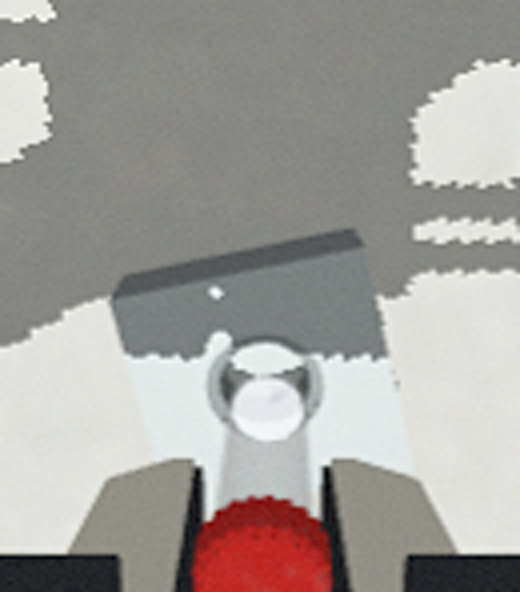

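The crop shows the hole ring centred near (265,386), i.e. px (256.4,204.3), and the vial bottom at (267,408), i.e. px (256.8,210.3). That calls for a correction of about -1.5 mm in tool x, then the insertion.

Request:
{"fn": "apply_moves", "kwargs": {
  "series": [
    [[-1.5,-0.2,0],[0,0,0]],
    [[0,0,8],[0,0,0]],
    [[0,0,8],[0,0,0]],
    [[0,0,4],[0,0,0]],
    [[0,0,4],[0,0,0]],
    [[0,0,4],[0,0,0]],
    [[0,0,0],[0,0,0]],
    [[0,0,0],[0,0,0]]
  ]
}}

```text
t: 8.3
tool_pos: [0.4712, 0.1846, 0.2604]
orientation: [-2.573, -1.802, 0.001]
force: [0.4, 0.3, -0.6]
opening: 0.0182
gripper_force: 12.0
```

Request:
{"fn": "apply_moves", "kwargs": {
  "series": [
    [[0,0,4],[0,0,0]],
    [[0,0,3],[0,0,0]],
    [[0,0,3],[0,0,0]],
    [[0,0,3],[0,0,0]],
    [[0,0,2],[0,0,0]],
    [[0,0,0],[0,0,0]],
    [[0,0,0],[0,0,0]]
  ]
}}

```text
t: 8.88
tool_pos: [0.4713, 0.1845, 0.2456]
orientation: [-2.573, -1.802, 0.001]
force: [-0.9, 0.7, -0.7]
opening: 0.0179
gripper_force: 12.0
```

Request:
{"fn": "apply_moves", "kwargs": {
  "series": [
    [[0,0,0.7],[0,0,0]],
    [[0,0,0],[0,0,0]],
    [[0,0,0],[0,0,0]]
  ]
}}

```text
t: 9.13
tool_pos: [0.4714, 0.1845, 0.2452]
orientation: [2.573, 1.802, 0.0]
force: [-0.4, 0.3, -0.2]
opening: 0.018
gripper_force: 12.0
```

Request:
{"fn": "apply_moves", "kwargs": {
  "series": [
    [[0,0,0],[0,0,0]],
    [[0,0,0],[0,0,0]],
    [[0,0,0],[0,0,0]],
    [[0,0,0],[0,0,0]],
    [[0,0,0],[0,0,0]],
    [[0,0,-15],[0,0,0]],
    [[0,0,-25],[0,0,0]],
    [[0,0,-25],[0,0,0]],
    [[0,0,-25],[0,0,0]],
    [[0,0,-25],[0,0,0]],
    [[0,0,0],[0,0,0]],
    [[0,0,0],[0,0,0]]
  ],
  "claw": 0.5
}}

```text
t: 10.13
tool_pos: [0.4719, 0.1847, 0.362]
orientation: [2.572, 1.801, 0.006]
force: [-0.1, 0.5, -0.6]
opening: 0.0461
gripper_force: 0.0
```

```bash
python3 - <<'E'
from h import *
from plant import robot
s=robot.read_state();print(s['t'],s['tool_pos'],s['q'].round(3))
for n,R in(("wrist",None),("scene",(180,130,290,230)),("top",(150,150,270,220))):
    c=robot.calibration(n);p,d=robot.read_camera(n);cv2.imwrite(f"pics/p4{n}.png",p)
    for ce,b,m in blobs(p,(0,110,50),(10,255,255),8,R):
        o,r=ray(c,*ce);print(n,ce.round(1),b,"z.089",onz(c,*ce,.089).round(4),"z.115",onz(c,*ce,.115).round(4),"depthpt",(o+r*np.median(d[m])).round(4))
E
```

```text
10.1333 [0.47191061 0.18472548 0.36197178] [ 0.272 -0.102  1.801  0.     1.438  0.621]
wrist [492.3 133.8] [491 132   4   5  12] z.089 [0.6895 0.1691 0.089 ] z.115 [0.6697 0.1778 0.115 ] depthpt [0.7481 0.1433 0.0121]
wrist [496.3 138.7] [495 137   4   4  10] z.089 [0.6924 0.1635 0.089 ] z.115 [0.6723 0.1728 0.115 ] depthpt [0.7514 0.1362 0.0127]
wrist [500.5 143.5] [499 142   4   4  12] z.089 [0.6955 0.1579 0.089 ] z.115 [0.6751 0.1678 0.115 ] depthpt [0.7556 0.1288 0.0124]
wrist [503.8 148. ] [502 146   4   5  12] z.089 [0.6979 0.1528 0.089 ] z.115 [0.6772 0.1632 0.115 ] depthpt [0.7585 0.1223 0.0127]
wrist [507.7 152.9] [506 151   4   4  10] z.089 [0.7008 0.1471 0.089 ] z.115 [0.6798 0.1581 0.115 ] depthpt [0.7623 0.1149 0.0126]
wrist [254.7 196.4] [245 186  20  22 338] z.089 [0.4725 0.1871 0.089 ] z.115 [0.4749 0.1939 0.115 ] depthpt [0.4725 0.187  0.0888]
scene [196.2 161.3] [193 158   7   7  39] z.089 [0.4656 0.1764 0.089 ] z.115 [0.4334 0.1262 0.115 ] depthpt [0.4686 0.1812 0.0865]
scene [253.7 165. ] [246 158  17  15 229] z.089 [0.559  0.0543 0.089 ] z.115 [0.521  0.0118 0.115 ] depthpt [0.5152 0.0053 0.1189]
top [225.5 173.8] [221 167  10  14  65] z.089 [0.526  0.0113 0.089 ] z.115 [0.5208 0.01   0.115 ] depthpt [0.5178 0.0092 0.1302]
```

Request:
{"fn": "apply_moves", "kwargs": {
  "series": [
    [[0,0,0],[0,0,-0.1171]],
    [[0,0,0],[0,0,-0.1171]],
    [[0,0,0],[0,0,-0.1171]],
    [[0,0,0],[0,0,-0.1171]],
    [[0,0,0],[0,0,-0.1171]],
    [[0,0,0],[0,0,-0.1171]],
    [[0,0,0],[0,0,-0.1171]],
    [[0,0,0],[0,0,-0.1171]],
    [[0,0,0],[0,0,-0.1171]],
    [[0,0,0],[0,0,-0.1171]],
    [[0,0,0],[0,0,-0.1171]],
    [[0,0,0],[0,0,-0.1171]]
  ]
}}

```text
t: 11.28
tool_pos: [0.4708, 0.1844, 0.3581]
orientation: [-0.79, -3.038, 0.002]
force: [-0.3, -0.0, 0.7]
opening: 0.0466
gripper_force: 0.0
```

Request:
{"fn": "apply_moves", "kwargs": {
  "series": [
    [[-18,-18.5,0],[0,0,0]],
    [[-18,-18.5,0],[0,0,0]],
    [[-18,-18.5,0],[0,0,0]],
    [[-18,-18.5,0],[0,0,0]],
    [[-18,-18.5,0],[0,0,0]],
    [[-18,-18.5,0],[0,0,0]],
    [[-19,-19,0],[0,0,0]],
    [[0,0,0],[0,0,0]],
    [[0,0,0],[0,0,0]],
    [[0,0,0],[0,0,0]]
  ]
}}

```text
t: 12.12
tool_pos: [0.5175, 0.0091, 0.3587]
orientation: [-0.8, -3.036, -0.0]
force: [-1.5, 0.4, 0.2]
opening: 0.0464
gripper_force: 0.0
```

```bash
python3 - <<'E'
from h import *
from plant import robot
s=robot.read_state();c=robot.calibration("wrist");p,d=robot.read_camera("wrist");cv2.imwrite("pics/w5.png",p)
print(s['t'],s['tool_pos'],s['q'].round(3))
for ce,b,m in blobs(p,(0,110,50),(10,255,255),60):
    o,r=ray(c,*ce);print(ce,b,(o+r*np.median(d[m])).round(4))
    t=m&(d>0); pts=[]
    for v,u in np.argwhere(t):
        o,r=ray(c,u,v);pts.append(o+r*d[v,u])
    pts=np.array(pts);q=pts[pts[:,2]>.129];rc=cv2.minAreaRect((q[:,:2]*1000).astype(np.float32));print(len(pts),len(q),"z max",np.percentile(pts[:,2],98),"top rect mm",rc)
plan(s,(.519,.009),.115,np.radians(60.5))
E
```

```text
12.1167 [0.51749885 0.00906641 0.35872874] [-0.082 -0.066  1.773  0.     1.437 -1.137]
[415.03014184  51.36170213] [401  38  29  27 564] [0.4716 0.1827 0.0891]
562 0 z max 0.09085961557382886 top rect mm ((0.0, 0.0), (0.0, 0.0), 0.0)
[257.04074505 211.54831199] [249 183  17  58 859] [0.5148 0.0119 0.1305]
858 725 z max 0.1335283318223689 top rect mm ((518.4082641601562, 10.290029525756836), (11.533086776733398, 38.58457946777344), 60.24894332885742)
yaw now 1.056 turn [-0.001 -0.002 -0.   ] shift(now axes) [-1.5  0.7 76.7] shift(target axes) [-1.3  0.7 76.7]
yaw now 1.056 turn [-4.000e-03  1.000e-03  3.141e+00] shift(now axes) [-1.5  0.7 76.7] shift(target axes) [ 1.3 -0.7 76.7]
yaw now 1.056 turn [-4.000e-03  1.000e-03  3.141e+00] shift(now axes) [-1.5  0.7 76.7] shift(target axes) [ 1.3 -0.7 76.7]
```

View pics/w5.png

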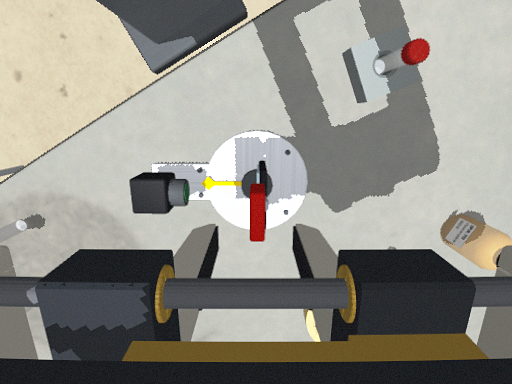

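The wrist view shows the grip's top at (258,212) over the disc, the pointer running (245,184)→(208,184) towards the camera at (175,192), and the seated vial cap at (415,51). The grip centre is (0.5184,0.0103) with its thickness axis at 60.25°. The mirror needs about 1.18 rad clockwise.

Request:
{"fn": "apply_moves", "kwargs": {
  "series": [
    [[-0.2,1.5,10],[0,0,0]],
    [[0,0,13],[0,0,0]],
    [[0,0,13],[0,0,0]],
    [[0,0,13],[0,0,0]],
    [[0,0,13],[0,0,0]],
    [[0,0,11],[0,0,0]],
    [[0,0,0],[0,0,0]],
    [[0,0,0],[0,0,0]]
  ]
}}

```text
t: 12.83
tool_pos: [0.5183, 0.0102, 0.2857]
orientation: [-0.799, -3.036, 0.001]
force: [0.1, 0.1, 1.0]
opening: 0.0468
gripper_force: 0.0
```

Request:
{"fn": "apply_moves", "kwargs": {
  "series": [
    [[0,0,0],[0,0,0]],
    [[0,0,0],[0,0,0]],
    [[0,0,0],[0,0,0]],
    [[0,0,0],[0,0,0]],
    [[0,0,0],[0,0,0]],
    [[0,0,0],[0,0,0]],
    [[0,0,0],[0,0,0]],
    [[0,0,0],[0,0,0]]
  ],
  "claw": 0,
  "newtons": 25
}}

```text
t: 13.5
tool_pos: [0.519, 0.0098, 0.2878]
orientation: [0.8, 3.037, -0.001]
force: [-2.1, -2.0, 6.7]
opening: 0.0119
gripper_force: 34.5
```

Request:
{"fn": "apply_moves", "kwargs": {
  "series": [
    [[0,0,0],[0,0,0.05]],
    [[0,0,0],[0,0,0.07]],
    [[0,0,0],[0,0,0.07]],
    [[0,0,0],[0,0,0.07]],
    [[0,0,0],[0,0,0.07]],
    [[0,0,0],[0,0,0.07]],
    [[0,0,0],[0,0,0.07]],
    [[0,0,0],[0,0,0.07]],
    [[0,0,0],[0,0,0.05]],
    [[0,0,0],[0,0,0]]
  ]
}}

```text
t: 14.33
tool_pos: [0.5191, 0.0099, 0.2878]
orientation: [1.651, 2.671, 0.001]
force: [-1.4, -1.0, 5.1]
opening: 0.012
gripper_force: 34.5
```

Request:
{"fn": "apply_moves", "kwargs": {
  "series": [
    [[0,0,0],[0,0,0.05]],
    [[0,0,0],[0,0,0.07]],
    [[0,0,0],[0,0,0.07]],
    [[0,0,0],[0,0,0.07]],
    [[0,0,0],[0,0,0.07]],
    [[0,0,0],[0,0,0.07]],
    [[0,0,0],[0,0,0.07]],
    [[0,0,0],[0,0,0.07]],
    [[0,0,0],[0,0,0.05]],
    [[0,0,0],[0,0,0]],
    [[0,0,0],[0,0,0]]
  ]
}}

```text
t: 15.25
tool_pos: [0.5193, 0.0099, 0.2879]
orientation: [2.35, 2.082, 0.002]
force: [0.6, -1.6, 5.0]
opening: 0.0119
gripper_force: 34.5
```

```bash
python3 - <<'E'
from h import *
from plant import robot
s=robot.read_state();print(s['t'],s['tool_pos'],s['opening'],s['gripper_force'],s['force'])
for n,R in(("wrist",None),("top",(195,150,270,220))):
    c=robot.calibration(n);p,d=robot.read_camera(n);cv2.imwrite(f"pics/w6{n}.png",p)
    for lo,hi,h,nm in(((20,90,70),(35,255,255),.016,'yel'),((0,110,50),(10,255,255),.089,'red')):
        for ce,b,m in blobs(p,lo,hi,8,R):
            q=np.array([onz(c,u,v,h)[:2] for v,u in np.argwhere(m)]);e=np.linalg.eigh(np.cov(q.T))[1][:,1]
            print(n,nm,ce.round(1),b[4],onz(c,*ce,h).round(4),"dir deg",np.degrees(np.arctan2(e[1],e[0])).round(1))
plan(s,(.519,.01),.118,np.radians(-7.35))
E
```

```text
15.25 [0.51931473 0.00993226 0.28785765] 0.011887583317535491 34.524001479148865 [ 0.63313864 -1.61095135  5.00257875]
wrist yel [458.7 156.5] 3153 [0.7041 0.027  0.016 ] dir deg 94.5
wrist yel [235.3 154.4] 416 [0.5067 0.0523 0.016 ] dir deg 106.1
wrist yel [228.  294.6] 269 [ 0.4797 -0.087   0.016 ] dir deg 80.5
wrist yel [282.3 294.8] 273 [ 0.5342 -0.0939  0.016 ] dir deg 85.9
wrist yel [240.1 349.8] 7553 [ 0.4825 -0.1569  0.016 ] dir deg 173.8
wrist red [255.1 243.5] 1589 [ 5.177e-01 -3.000e-04  8.900e-02] dir deg 83.0
yaw now -0.121 turn [0.002 0.    0.008] shift(now axes) [ 0.  -0.3  2.9] shift(target axes) [ 0.  -0.3  2.9]
yaw now -0.121 turn [-0.000e+00  3.000e-03 -3.134e+00] shift(now axes) [ 0.  -0.3  2.9] shift(target axes) [-0.   0.3  2.9]
yaw now -0.121 turn [-0.000e+00  3.000e-03 -3.134e+00] shift(now axes) [ 0.  -0.3  2.9] shift(target axes) [-0.   0.3  2.9]
```

View pics/w6wrist.png

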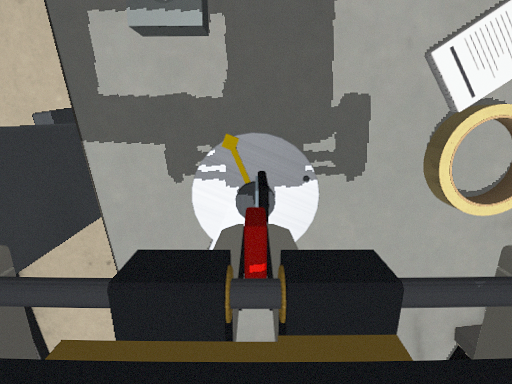

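The wrist view shows the pointer running from the axis to (231,143), with the holder at (170,15). Its measured direction of 106.1° is about 1° off the vial's, a 3 mm miss at the vial. I'll hold briefly and then hand in.

Request:
{"fn": "apply_moves", "kwargs": {
  "series": [
    [[0,0,0],[0,0,0.006]],
    [[0,0,0],[0,0,0]],
    [[0,0,0],[0,0,0]],
    [[0,0,0],[0,0,0]],
    [[0,0,0],[0,0,0]],
    [[0,0,0],[0,0,0]],
    [[0,0,0],[0,0,0]],
    [[0,0,0],[0,0,0]],
    [[0,0,0],[0,0,0]]
  ]
}}

```text
t: 16.1
tool_pos: [0.5193, 0.0099, 0.2879]
orientation: [2.356, 2.076, 0.002]
force: [0.4, -1.6, 5.9]
opening: 0.0116
gripper_force: 34.5
```

```bash
python3 -c "
from plant import robot
print(robot.read_state()['gripper_force'],robot.close_job())"
```

```text
the job is handed in; nothing more can be done
34.52359199523926 None
```

The job is handed in (no verdict came back): the red vial stands released in the holder, and the gripper is holding the mirror still with the pointer passing about 3 mm from the vial by my measurement; the white and green vials were not touched.

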